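# Load the mixer spindle with ring weights and arm it

## Task

Take the tall aluminium sleeve off the mixer's upright spindle and set it aside, thread all the flat steel ring weights on the bench onto the spindle, the largest first and each next smaller one on top, and put the sleeve back on top of them. After that pick up the stylus and with its tip press the long rocker of the switch bank over to ON (the end away from the white stripe fully down), never pushing the rockers with the gripper and leaving the short rockers as they were set. Lastly lay the stylus back on its rest, in both cradles (either way round), without knocking over or shoving away the vials and the jar.

Things in the scene. Friction and masses are not known exactly. Their poses are not given: they have to be found in the camera images.
- ring68: Plain flat steel ring weight, outer diameter 68 mm, 12 mm thick, through hole of 24 mm. Origin at its centre (6 mm above what it lies on), z along its axis; both faces are alike. May be absent (None).
- ring60: Plain flat steel ring weight, outer diameter 60 mm, 12 mm thick, through hole of 24 mm. Origin at its centre (6 mm above what it lies on), z along its axis; both faces are alike. May be absent (None).
- ring52: Plain flat steel ring weight, outer diameter 52 mm, 12 mm thick, through hole of 24 mm. Origin at its centre (6 mm above what it lies on), z along its axis; both faces are alike. May be absent (None).
- ring44: Plain flat steel ring weight, outer diameter 44 mm, 12 mm thick, through hole of 24 mm. Origin at its centre (6 mm above what it lies on), z along its axis; both faces are alike. May be absent (None).
- ring36: Plain flat steel ring weight, outer diameter 36 mm, 12 mm thick, through hole of 24 mm. Origin at its centre (6 mm above what it lies on), z along its axis; both faces are alike. May be absent (None).
- sleeve: Plain aluminium locking sleeve, outer diameter 48 mm, 30 mm tall, through hole of 24 mm; the only tall ring. Origin at its centre (15 mm above what it stands on), z along its axis; both ends are alike. Always present; at the start it stands on the disc, around the spindle.
- mixer: Fixed white mixer housing, 130 x 130 mm and 40 mm high, on it a dark disc of 84 mm diameter and 6 mm height, and in the middle of that an upright steel spindle of 16 mm diameter and 80 mm height over the disc, its last 7 mm tapered to 6 mm. Origin under its centre on the bench, z up.
- seat (a point): Centre of the disc's top face at the foot of the spindle (46 mm above the bench), z up: the stack stands here. Things threaded on the spindle slide freely down it to the stack.
- stylus: Loose stylus 150 mm long, 45 g: square aluminium bar of 14 x 14 mm and 120 mm length, then a round black tip of 10 mm diameter and 30 mm length. Origin on its axis midway along its length, x along it towards the tip. It lies on its rest at the start.
- stylus_tip (a point): End of the stylus's black tip, 75 mm from its origin.
- rest: Fixed grey stylus rest, base 130 x 50 mm and 6 mm high; two cradles at 50 mm to -x and 40 mm to +x of its origin (each 12 mm wide) with 25 mm high floors between sloped cheeks that rise to about 36 mm, 26 mm apart at the floor and 34 mm at the top. Origin under its centre on the bench, x along the stylus's place.
- cradle (a point): Where the middle of the resting stylus lies, 32 mm above the bench (stylus bottom at 25 mm), over the rest's middle; free space beneath and beside it there for fingers.
- bank: Fixed grey switch bank, 100 x 156 mm, 30 mm high, carrying a row along its y of four white rockers at 34 mm spacing; a white stripe along the bank's edge on its -x side. Origin under its centre on the bench; x is the direction in which the rockers' length lies.
- rocker_long (a joint): Tilt of the one long rocker, told from the others by its length: see-saw paddle 64 mm long (bank's x) and 22 mm wide, 8 mm thick, hinged at its middle. -0.22 rad: OFF, end at -x (white stripe side) down; +0.22: ON, end at +x (away from the stripe) down. Friction holds it wherever left; pressing the raised end down takes about 1.2 N. Starts OFF.
- pivot_long (a point): Middle of the top face of that rocker (rocker_long) when level, 50 mm above the bench; 4 mm above its hinge axis, which runs along y; axes as the bank's.
- rocker_short1 (a joint): Tilt of a short rocker: see-saw paddle 40 mm long (bank's x) and 22 mm wide, 8 mm thick, hinged at its middle. -0.22 rad: OFF, end at -x (white stripe side) down; +0.22: ON, end at +x (away from the stripe) down. Friction holds it wherever left; pressing the raised end down takes about 2.1 N. Starts ON.
- pivot_short1 (a point): Middle of the top face of that rocker (rocker_short1) when level, 50 mm above the bench; 4 mm above its hinge axis, which runs along y; axes as the bank's.
- rocker_short2 (a joint): Tilt of a short rocker: see-saw paddle 40 mm long (bank's x) and 22 mm wide, 8 mm thick, hinged at its middle. -0.22 rad: OFF, end at -x (white stripe side) down; +0.22: ON, end at +x (away from the stripe) down. Friction holds it wherever left; pressing the raised end down takes about 2.1 N. Starts OFF.
- pivot_short2 (a point): Middle of the top face of that rocker (rocker_short2) when level, 50 mm above the bench; 4 mm above its hinge axis, which runs along y; axes as the bank's.
- rocker_short3 (a joint): Tilt of a short rocker: see-saw paddle 40 mm long (bank's x) and 22 mm wide, 8 mm thick, hinged at its middle. -0.22 rad: OFF, end at -x (white stripe side) down; +0.22: ON, end at +x (away from the stripe) down. Friction holds it wherever left; pressing the raised end down takes about 2.1 N. Starts ON.
- pivot_short3 (a point): Middle of the top face of that rocker (rocker_short3) when level, 50 mm above the bench; 4 mm above its hinge axis, which runs along y; axes as the bank's.
- vial1: Bystander: small capped glass vial, 24 mm diameter, 55 mm high, standing among the rings. Origin under it.
- vial2: Bystander: a like vial, 24 mm diameter, 55 mm high. Origin under it.
- jar: Bystander: white jar with lid, 72 mm diameter, 72 mm high. Origin under it.
There are look-alikes about, which are no part of the job. What is shaped like the ring68 but blue or yellow is not meant. What is shaped like the ring44 but brown is not meant.

How it is judged (in metres and radians):
On the way, in this order (a step that is already met when the one before it is completed fails the run):
1. ring weight of 68 mm threaded on the spindle and down on the stack (horizontal distance between ring68 and seat below 0.006 m and z of ring68 in the frame of seat between 0 and 0.01 m), for 0.2 s.
2. ring weight of 60 mm threaded on the spindle and down on the stack (horizontal distance between ring60 and seat below 0.006 m and z of ring60 in the frame of seat between 0 and 0.022 m), for 0.2 s.
3. ring weight of 52 mm threaded on the spindle and down on the stack (horizontal distance between ring52 and seat below 0.006 m and z of ring52 in the frame of seat between 0 and 0.034 m), for 0.2 s.
4. ring weight of 44 mm threaded on the spindle and down on the stack (horizontal distance between ring44 and seat below 0.006 m and z of ring44 in the frame of seat between 0 and 0.046 m), for 0.2 s.
5. ring weight of 36 mm threaded on the spindle and down on the stack (horizontal distance between ring36 and seat below 0.006 m and z of ring36 in the frame of seat between 0 and 0.058 m), for 0.2 s.
6. sleeve threaded on the spindle, down on the ring weights (horizontal distance between sleeve and seat below 0.006 m and z of sleeve in the frame of seat between 0 and 0.079 m), for 0.2 s.
7. long rocker pressed over to ON with the stylus (value of joint rocker_long above 0.15 rad and contact force between stylus and rocker_long above 0.2 N), for 0.02 s.
At the end, for the whole second after the job is handed in: Every ring weight present is down on the spindle (axes within 6 mm), largest lowest, sleeve on top; long rocker ON (over 0.15 rad), short ones as at the start; stylus lying in its rest (middle within 20 mm in plan, 5 mm in height, in line to 0.12 rad); all at rest (all of step 1 and all of step 2 and all of step 3 and all of step 4 and all of step 5 and all of step 6 and linear speed of each of ring68, ring60, ring52, ring44, ring36, sleeve, stylus below 0.02 m/s and value of joint each of rocker_long, rocker_short1, rocker_short3 above 0.15 rad and value of joint rocker_short2 below -0.15 rad and horizontal distance between stylus and cradle below 0.02 m and z of stylus in the frame of cradle between -0.005 and 0.005 m and angle between the x axis of stylus and the x axis of rest, either way round below 0.12 rad); the robot touches nothing.
It fails at once if a rocker is pushed by the gripper or arm instead of the stylus (contact force between any of the fingers, the arm and rocker_long above 1 N or contact force between any of the fingers, the arm and rocker_short1 above 1 N or contact force between any of the fingers, the arm and rocker_short2 above 1 N or contact force between any of the fingers, the arm and rocker_short3 above 1 N).
It fails at once if a vial or the jar is pushed more than 6 cm or knocked over (distance of any of vial1, vial2, jar from where it was at the start of the episode above 0.06 m or angle between any of vial1, vial2, jar's own z axis and vertical above 0.7 rad).
Of ring68, ring60, ring52, ring44, ring36 only 3 to 5 are there at a start; the rules pass over those that are not, and their reading is None.
At some moment in a run one of ring68, ring60, ring52, ring44, ring36, sleeve may be knocked a few centimetres aside while the robot is not near it.
Once in a run the grip may slacken for a moment while it holds something.
It also fails if it takes over 210 s, if anything falls off the work surface, if the arm or the gripper's body presses on something with over 40 N, if the wrist force passes 120 N, or if a joint passes its speed limit or range.

## Robot

A 7-joint arm with a two-finger parallel gripper is mounted at the origin on the work surface. World frame = base frame: x ahead of the robot, y to its left, z up, the work surface at z = 0. Lengths are in mm, angles in rad, forces in N, time in s.
With the tool pointing down it reaches from about 400 to 900 mm from the base axis. Payload 5.6 kg.
Tool frame: the origin (TCP) lies midway between the tips of the shut fingers; the grasp point (between the pads) lies 19 mm behind it; x points along the fingers, y is the direction in which the jaws open and shut, and the axes are right-handed (so a half turn about x gives the same grasp; the last joint's range is limited). The gripper opens to 92 mm and grips with 3 to 60 N. Pads are 20 mm wide; open, the fingers measure 128 mm over their backs; the gripper's body (75 mm by 189 mm) begins 69 mm behind the grasp point.
Start: joints at [1.082, 0.468, -0.012, 1.603, 0.006, 1.071, -0.056], TCP at [280.228, -586.499, 214.592] pointing down, gripper open.
Joint ranges: [-2.53, 2.53], [-0.31, 2.02], [-1.57, 1.55], [0.28, 2.44], [-1.29, 4.43], [0.15, 1.84], [-2.92, 2.92]. Speed limits (rad/s): [2.57, 2.57, 3.14, 3.14, 3.14, 3.14, 3.14].

## Interface

Orientations are given as a rotation vector (axis times angle).
In Python, from cell import robot, grip, kin, viewer gives the robot as it stands. Calls block until the motion is done:
- robot.movep(position, orientation): joint-space move of the TCP to a pose.
- robot.servo_line(position, feed=150, rotation=None): straight line of the TCP; rotation=None keeps the orientation; feed is the mean speed in mm/s.
- robot.goto_joints(angles): joint-space move.
- grip(opening, newtons=None): opening from 0.0 (shut) to 1.0 (fully open); newtons is the grip in N (None keeps the last); returns when the fingers have stopped.
- robot.hold(seconds).
- kin.ik(position, orientation): joint angles nearest the present ones, or None.
- robot.observe(): the state.
- viewer.read_camera(name): name is "side" or "top" or "wrist"; returns the picture (480x640x3 uint8, red, green, blue); there is no depth.
- viewer.camera_info(name): a dict with "camera_matrix" (3x3 intrinsics, pixels), "R" (3x3) and "t" (3): a world point X has camera coordinates R X + t. Camera axes: x right, y down, z forward; pixel columns grow to the right and rows downward; lengths in mm; the calibration is good to about 2 mm. A picture is of the moment at which its call begins: read the wrist's pose just before it. camera_info takes no time and is no camera call; for the wrist camera it gives the pose at the moment of the call.
A pose or a line that the arm cannot do raises robot.IKError and nothing moves.
- robot.job_done(): hands the job in, once; it reports no verdict.
Trained networks look in the newest picture that a camera, given by its name, has taken for a name from the list of things; names that differ only in an ending like _2 or _b are one class to them, and where a whole thing is asked for, a point or a joint stands for the part that bears it (a point fixed in the world has none). Each returns a list of dicts, best first, with "confidence" (0 to 1); they miss things now and then, are a little off and sometimes report something else, mostly with a low value. They report only what shows in the picture. A call takes as long as a camera call. They do not tell look-alikes from the thing itself.
- viewer.silhouettes(name, camera): "mask" (480x640 bool, what is visible of it).
- viewer.pinpoint(name, camera): "at" ([x, y, z] in mm, in the coordinates of the camera as it stood for that picture, good to about 4 mm: a listed point, or the origin of a listed thing).
The state is a dict: "t": time; "joints": joint angles; "joint_velocities": joint speeds; "joint_torque": joint torques, N m; "tcp_pos": TCP position; "tcp_rot": TCP orientation; "contact_force": force on the tool from outside, world axes, zero at the start; "wrist_torque": the same for the moment, N m; "grip_width": opening from 0.0 (shut) to 1.0 (fully open).
Only numpy, scipy, OpenCV 4.12 (cv2) and the standard library are available. Lean on these libraries where they do the work, as an engineer would, in place of code of your own. Each camera call takes 0.05 s, during which the arm holds its last target. There are 200 camera calls.

## Working session

There is one attempt and no reset: what is moved stays moved. The work goes in short steps, each a Python script; the robot and the scene stay as the last script left them, time stands still between calls to the robot, and variables do not carry over. Pictures are saved under pics/ and viewed, about 12 in all and at most 16, crops included, and the job is handed in when it is done.

```bash
ls; mkdir -p pics
python3 - <<'E'
from cell import robot, grip, kin, viewer
import cv2, numpy as np
s=robot.observe(); print(s)
for c in ("top","side","wrist"):
    im=viewer.read_camera(c); cv2.imwrite(f"pics/{c}0.png",im[:,:,::-1])
    i=viewer.camera_info(c); print(c,i)
E
```

```text
pics
{'t': 0.0, 'joints': array([ 1.08199932,  0.46839076, -0.01162324,  1.60362112,  0.00599498,
        1.07139064, -0.05628597]), 'joint_velocities': array([ 0.00079669, -0.00074954, -0.00210234,  0.00083733, -0.00256679,
       -0.00066218,  0.00126252]), 'joint_torque': array([ 1.13774000e-03, -5.20554578e+01, -1.22103890e-02, -2.43743348e+01,
       -5.66799869e-02,  1.73025357e-02,  1.52626626e-04]), 'tcp_pos': array([ 279.96227748, -585.97068206,  213.63257584]), 'tcp_rot': array([ 1.97445226,  0.4493429 , -1.97546315]), 'contact_force': array([-0.04778556,  0.17195131, -0.26868554]), 'wrist_torque': array([-0.00840775,  0.00130884, -0.01663825]), 'grip_width': 1.0038511089240332}
top {'camera_matrix': array([[487.34375776,   0.        , 317.72785856],
       [  0.        , 487.34375776, 240.67088865],
       [  0.        ,   0.        ,   1.        ]]), 'R': array([[-0.02655204, -0.99951373,  0.01634917],
       [-0.99035419,  0.02407677, -0.13645101],
       [ 0.13599102, -0.01981453, -0.9905119 ]]), 't': array([  -7.72970267,  510.92843258, 1192.9368838 ])}
side {'camera_matrix': array([[487.33255478,   0.        , 322.29532896],
       [  0.        , 487.33255478, 242.72991211],
       [  0.        ,   0.        ,   1.        ]]), 'R': array([[ 0.99653806, -0.07847334,  0.02745613],
       [-0.01564448, -0.50135097, -0.86510257],
       [ 0.08165264,  0.86167809, -0.500843  ]]), 't': array([-521.56407921,   49.44938409,  942.45237269])}
wrist {'camera_matrix': array([[331.0408896 ,   0.        , 322.57084163],
       [  0.        , 331.0408896 , 241.52639434],
       [  0.        ,   0.        ,   1.        ]]), 'R': array([[ 0.43214352, -0.90180322, -0.00171102],
       [-0.86428964, -0.41470709,  0.28464267],
       [-0.25740125, -0.12152767, -0.95863216]]), 't': array([-648.91053843,  -33.69489044,  391.49912793])}
```

View pics/top0.png

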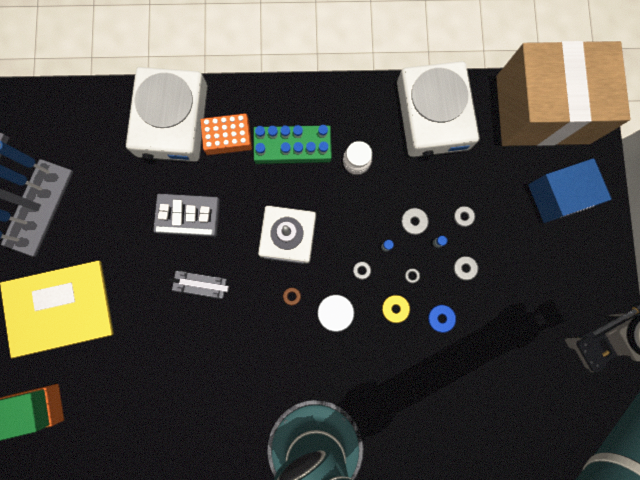

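View pics/side0.png

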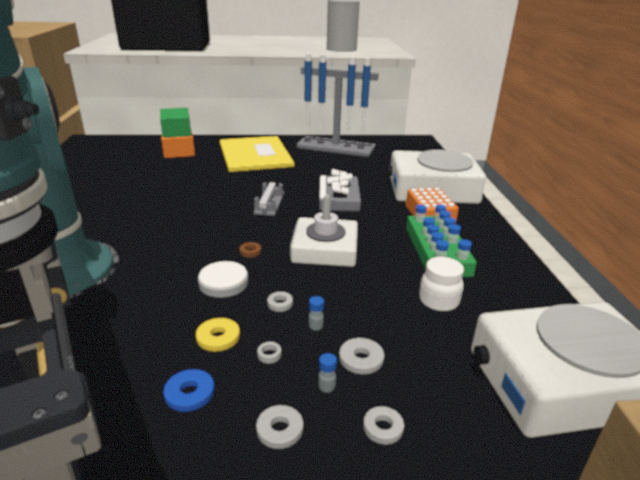

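```bash
cat > h.py <<'E'
from cell import robot, grip, kin, viewer
import cv2, numpy as np
from scipy.spatial.transform import Rotation as Rn
def w(cam,p):
    i=viewer.camera_info(cam); return np.array(i['R']).T@(np.array(p)-i['t'])
def ray(cam,uv,z):
    i=viewer.camera_info(cam); R=np.array(i['R']); c=-R.T@i['t']
    d=R.T@np.linalg.inv(i['camera_matrix'])@[uv[0],uv[1],1]; return c+d*(z-c[2])/d[2]
def px(cam,X):
    i=viewer.camera_info(cam); p=np.array(i['camera_matrix'])@(np.array(i['R'])@X+i['t']); return p[:2]/p[2]
def down(yaw):
    # tool x down; tool y (jaw) at angle yaw in plan
    x=np.array([0,0,-1.]); y=np.array([np.cos(yaw),np.sin(yaw),0]); z=np.cross(x,y)
    return Rn.from_matrix(np.c_[x,y,z]).as_rotvec()
E
python3 - <<'E'
from h import *
for c in ("top","side"):
    viewer.read_camera(c)
    for n in "ring68 ring60 ring52 ring44 ring36 sleeve mixer seat stylus stylus_tip rest cradle bank pivot_long pivot_short1 pivot_short2 pivot_short3 vial1 jar".split():
        for r in viewer.pinpoint(n,c)[:5]:
            if r['confidence']>.3:
                p=w(c,r['at']); print(c,n,round(r['confidence'],2),p.round(),px(c,p).round())
E
```

```text
top ring68 0.96 [ 562. -272.    5.] [414. 220.]
top ring68 0.87 [ 308. -332.    5.] [442. 318.]
top ring68 0.85 [ 435. -399.    7.] [465. 268.]
top ring68 0.78 [ 570. -404.    5.] [464. 216.]
top ring68 0.64 [ 431. -136.   10.] [364. 272.]
top ring60 0.96 [ 562. -272.    5.] [414. 220.]
top ring60 0.87 [ 308. -332.    5.] [442. 318.]
top ring60 0.85 [ 435. -399.    7.] [465. 268.]
top ring60 0.78 [ 570. -404.    5.] [464. 216.]
top ring60 0.64 [ 431. -136.   10.] [364. 272.]
top ring52 0.96 [ 562. -272.    5.] [414. 220.]
top ring52 0.87 [ 308. -332.    5.] [442. 318.]
top ring52 0.85 [ 435. -399.    7.] [465. 268.]
top ring52 0.78 [ 570. -404.    5.] [464. 216.]
top ring52 0.64 [ 431. -136.   10.] [364. 272.]
top ring44 0.96 [ 562. -272.    5.] [414. 220.]
top ring44 0.87 [ 308. -332.    5.] [442. 318.]
top ring44 0.85 [ 435. -399.    7.] [465. 268.]
top ring44 0.78 [ 570. -404.    5.] [464. 216.]
top ring44 0.64 [ 431. -136.   10.] [364. 272.]
top ring36 0.96 [ 562. -272.    5.] [414. 220.]
top ring36 0.87 [ 308. -332.    5.] [442. 318.]
top ring36 0.85 [ 435. -399.    7.] [465. 26
[... 3302 characters left out ...]
 [591. 299.  51.] [340. 181.]
side pivot_short1 0.42 [593. 365.  49.] [338. 172.]
side pivot_short1 0.32 [ 557. -276.    5.] [358. 356.]
side pivot_short2 0.56 [587. 263.  50.] [340. 188.]
side pivot_short2 0.48 [591. 299.  51.] [340. 181.]
side pivot_short2 0.42 [593. 365.  49.] [338. 172.]
side pivot_short2 0.32 [ 557. -276.    5.] [358. 356.]
side pivot_short3 0.56 [587. 263.  50.] [340. 188.]
side pivot_short3 0.48 [591. 299.  51.] [340. 181.]
side pivot_short3 0.42 [593. 365.  49.] [338. 172.]
side pivot_short3 0.32 [ 557. -276.    5.] [358. 356.]
side vial1 0.85 [ 496. -192.   -1.] [315. 325.]
side vial1 0.81 [ 499. -328.    3.] [323. 385.]
side jar 0.84 [ 724. -125.    1.] [437. 297.]
```

Top view shows five steel rings at (414,220), (464,216), (465,268), (362,270) and (412,276). The blue (442,318), yellow (396,309) and brown (292,296) rings are look-alikes and not meant. Mixer with sleeve is at (287,233), rest at (199,284), bank at (187,214) with its stripe on the near side (row 231), and the long rocker at (177,212). The side view agrees. Next I'll measure ring diameters from a closer wrist view.

```bash
cat >> h.py <<'E'
def rings(cam,im=None,dbg=False,zt=12):
    """steel ring candidates: (centre x,y at z=zt top face, outer diameter mm, hole mm, sat, uv)"""
    if im is None: im=viewer.read_camera(cam)
    hsv=cv2.cvtColor(im,cv2.COLOR_RGB2HSV); m=(hsv[...,2]>75).astype(np.uint8)
    cs,hi=cv2.findContours(m,cv2.RETR_CCOMP,cv2.CHAIN_APPROX_NONE); out=[]
    for k,c in enumerate(cs):
        ch=hi[0][k][2]
        if hi[0][k][3]>=0 or ch<0 or len(c)<25 or len(c)>600: continue
        holes=[]
        while ch>=0: holes.append(cs[ch]); ch=hi[0][ch][0]
        h=max(holes,key=cv2.contourArea)
        if len(h)<8: continue
        P=np.array([ray(cam,p,zt)[:2] for p in h[:,0].astype(float)],np.float32)
        Q=np.array([ray(cam,p,zt)[:2] for p in c[:,0].astype(float)],np.float32)
        (hx,hy),hr=cv2.minEnclosingCircle(P); (qx,qy),qr=cv2.minEnclosingCircle(Q)
        mk=np.zeros(m.shape,np.uint8); cv2.drawContours(mk,[c],-1,1,-1); cv2.drawContours(mk,[h],-1,0,-1)
        area=2*np.sqrt(cv2.contourArea(Q)/np.pi)
        out.append(dict(hole=(round(hx,1),round(hy,1),round(2*hr,1)),out=(round(qx,1),round(qy,1),round(2*qr,1)),da=round(area,1),
            sat=round(float(hsv[...,1][mk>0].mean())),uv=tuple(h[:,0].mean(0).round().astype(int))))
    return out
E
python3 - <<'E'
from h import *
s=robot.observe(); i=viewer.camera_info('wrist'); R=np.array(i['R']); C=-R.T@i['t']
T=Rn.from_rotvec(s['tcp_rot']).as_matrix()
print('cam in tool',T.T@(C-s['tcp_pos']),'view dir tool',T.T@R[2],'img x tool',T.T@R[0]); print(T)
for r in rings('top'): print(r)
for yaw in (0,1.57,-1.57,3.1):
  q=kin.ik([420,-260,330],down(yaw)); print(yaw,q)
E
```

```text
cam in tool [-169.92575697   -0.30945932  -79.9015742 ] view dir tool [ 9.58670606e-01 -2.98039233e-05  2.84518308e-01] img x tool [ 3.73840295e-04  9.99999263e-01 -1.15488456e-03]
[[-4.37104302e-05  4.31098352e-01 -9.02304942e-01]
 [-4.85125621e-05 -9.02304943e-01 -4.31098350e-01]
 [-9.99999998e-01  2.49296302e-05  6.03538228e-05]]
{'hole': (-45.0, 7.5, 16.0), 'out': (-42.6, 7.7, 100.3), 'da': np.float64(49.0), 'sat': 71, 'uv': (np.int64(312), np.int64(470))}
{'hole': (107.3, 6.1, 19.6), 'out': (64.6, 26.3, 176.1), 'da': np.float64(76.4), 'sat': 55, 'uv': (np.int64(311), np.int64(405))}
{'hole': (147.9, 739.3, 12.1), 'out': (111.8, 689.9, 180.4), 'da': np.float64(117.7), 'sat': 166, 'uv': (np.int64(10), np.int64(397))}
{'hole': (308.8, -328.8, 24.6), 'out': (308.8, -328.9, 70.2), 'da': np.float64(67.8), 'sat': 180, 'uv': (np.int64(442), np.int64(318))}
{'hole': (336.2, -213.3, 23.6), 'out': (336.5, -213.6, 71.2), 'da': np.float64(69.1), 'sat': 156, 'uv': (np.int64(396), np.int64(308))}
{'hole': (374.3, 49.3, 26.5), 'out': (374.5, 48.8, 44.1), 'da': np.float64(41.8), 'sat': 145, 'uv'
[... 507 characters left out ...]
np.float64(67.9), 'sat': 14, 'uv': (np.int64(415), np.int64(221))}
{'hole': (568.7, -403.7, 24.8), 'out': (569.5, -403.3, 54.5), 'da': np.float64(52.4), 'sat': 14, 'uv': (np.int64(464), np.int64(216))}
{'hole': (592.9, 324.2, 55.1), 'out': (591.8, 317.6, 182.7), 'da': np.float64(140.4), 'sat': 8, 'uv': (np.int64(183), np.int64(214))}
0 [ 0.83339757  0.1216116  -0.37749839  1.809587    0.04764608  1.21924845
  0.44201439]
1.57 [ 1.05894488  0.15014213 -0.63041228  1.79721469  0.09388626  1.22419136
  1.97193365]
-1.57 [ 0.58120163  0.10141899 -0.10231007  1.82443624  0.01102621  1.21628394
 -1.09441406]
3.1 [ 0.38889866  0.09124472  0.10526912  1.83592229 -0.01021431  1.21494501
 -2.68589358]
```

All five steel rings are identified by area diameter: 67.9, 59.8, 52.4, 43.7 and 35.7, all with low saturation. I'll confirm with a crop, plus mixer, rest and bank enlargements.

Run:
```python
import cv2,numpy as np
t=cv2.imread('pics/top0.png'); s=cv2.imread('pics/side0.png')
a=cv2.resize(t[195:345,340:490],(400,400),interpolation=2)   # 2.67x
b=cv2.resize(t[190:310,150:330],(400,267),interpolation=2)     #2.22x
c=cv2.resize(s[160:280,240:380],(400,343),interpolation=2) #2.86x
o=np.zeros((610,800,3),np.uint8); o[:400,:400]=a; o[:267,400:]=b; o[267:610,400:]=c
cv2.imwrite('pics/crop1.png',o[:600])
```

```text
(no output)
```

View pics/crop1.png

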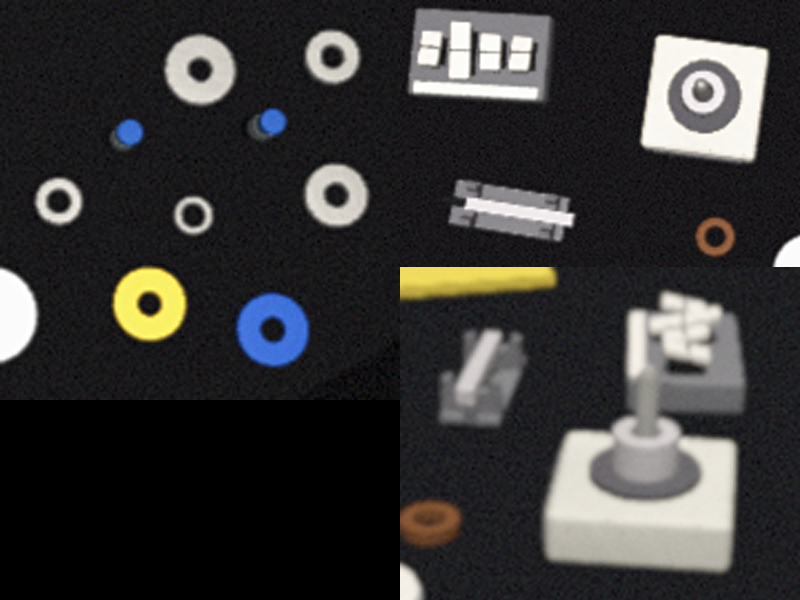

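Crop confirms: silver rings in order of size at top-crop (200,69) 68, (336,195) 60, (332,56) 52, (58,201) 44, (193,215) 36; yellow, blue and brown are the look-alikes. The sleeve is around the spindle, the stylus bar lies with its black tip on the left (bank side), and the long rocker is second from the left.

Run:
```python
from h import *
print('tip top',ray('top',(286.4,230.5),126),'tip side',ray('side',(327.5,194),126))
print('housing centre',ray('top',(287.6,234.1),40))
print('bar ends',ray('top',(179.3,281.4),39),ray('top',(227.9,288.6),39))
for r in viewer.silhouettes('stylus','top')[:2]:
    ys,xs=np.nonzero(r['mask']); print(r['confidence'],xs.min(),xs.max(),len(xs))
im=viewer.read_camera('top')
# dark disc: bright housing quad centroid
hsv=cv2.cvtColor(im,cv2.COLOR_RGB2HSV); m=((hsv[...,2]>150)&(hsv[...,1]<60)).astype(np.uint8)
for c in cv2.findContours(m,cv2.RETR_EXTERNAL,cv2.CHAIN_APPROX_NONE)[0]:
    M=cv2.moments(c)
    if M['m00']>100:
        u=(M['m10']/M['m00'],M['m01']/M['m00'])
        if 150<u[0]<330 and 180<u[1]<310: print(np.round(u,1),cv2.minAreaRect(c),ray('top',u,40).round(1),ray('top',u,39).round(1))
q=None
for name,p in dict(sl=(530,58),r68=(560,-273),r60=(435,-398),r52=(569,-403),r44=(435,-131),r36=(418.5,-259.5),sty=(412,280)).items():
    print(name,[(y,None if (q:=kin.ik([*p,20+40*(name=='sl')],down(y))) is None else q.round(2)[[0,2,4,6]].tolist()) for y in (-2.4,-1.57,-.8,0,.8,1.57)])
```

```text
tip top [523.83596982  53.62109703 126.        ] tip side [534.96148139  58.70494878 126.        ]
housing centre [528.38606606  54.59502575  40.        ]
bar ends [416.7618169  324.14962891  39.        ] [395.92776028 204.43574163  39.        ]
0.7 169 227 307
0.59 172 184 278
[203.2 284.8] ((203.21485900878906, 284.63922119140625), (48.66032791137695, 7.226265907287598), 8.972625732421875) [406.8 265.1  40. ] [406.9 265.4  39. ]
[183.7 229.9] ((183.56553649902344, 229.88621520996094), (57.136531829833984, 5.930924415588379), 3.3664603233337402) [545.3 314.4  40. ] [545.4 314.7  39. ]
[286.7 233.7] ((286.572021484375, 233.70962524414062), (51.543846130371094, 51.213436126708984), 7.594643592834473) [529.4  56.7  40. ] [529.6  56.8  39. ]
[203.7 213.4] ((204.0, 213.5), (15.0, 10.0), 90.0) [586.3 264.7  40. ] [586.5 265.   39. ]
[190.1 212.8] ((190.10659790039062, 213.0076141357422), (9.33336353302002, 16.529315948486328), 4.085616588592529) [588.5 298.8  40. ] [588.7 299.1  39. ]
[163.  210.9] ((162.9324188232422, 211.40541076660156), (9.86393928527832, 16.604297637939453), 9.4623222
[... 1006 characters left out ...]
-0.41, 0.4, 1.08]), (1.57, [0.94, -0.56, 0.54, 1.75])]
r44 [(-2.4, [0.17, 0.05, -0.05, -2.13]), (-1.57, [0.33, -0.13, 0.13, -1.47]), (-0.8, [0.44, -0.26, 0.25, -0.81]), (0, [0.54, -0.39, 0.38, -0.13]), (0.8, [0.63, -0.49, 0.47, 0.59]), (1.57, [0.66, -0.53, 0.52, 1.32])]
r36 [(-2.4, [0.39, 0.12, -0.12, -1.8]), (-1.57, [0.52, -0.04, 0.04, -1.12]), (-0.8, [0.63, -0.17, 0.17, -0.46]), (0, [0.74, -0.3, 0.29, 0.22]), (0.8, [0.83, -0.41, 0.4, 0.93]), (1.57, [0.93, -0.54, 0.53, 1.59])]
sty [(-2.4, [0.27, -1.34, 1.24, 2.24]), (-1.57, [-0.2, -0.58, 0.56, -2.72]), (-0.8, [-0.17, -0.61, 0.59, -1.98]), (0, [-0.06, -0.76, 0.73, -1.29]), (0.8, [-0.02, -0.8, 0.77, -0.53]), (1.57, [0.01, -0.85, 0.82, 0.21])]
```

```bash
cat >> h.py <<'E'
SP=(529.5,56.7)
def wid(): return round(robot.observe()['grip_width']*92,1)
def fz(): return robot.observe()['contact_force'].round(1)
def pick(x,y,z,yaw,d,up=190,N=40,extra=18):
    o=down(yaw); robot.movep([x,y,up],o); grip(min(1,(d+extra)/92))
    robot.servo_line([x,y,z+40],200); robot.servo_line([x,y,z],60); grip(0.0,N)
    robot.servo_line([x,y,z+12],40); robot.servo_line([x,y,up],200)
    w_=wid(); print('picked',d,'width',w_,'F',fz(),'t',robot.observe()['t']); return abs(w_-d)<4
E
python3 - <<'E'
from h import *
ok=pick(*SP,54,0,48,up=195)
if ok:
    cv2.imwrite('pics/top1.png',viewer.read_camera('top')[:,:,::-1])
    x,y=610,-90
    robot.movep([x,y,195],down(0)); print(wid())
    robot.servo_line([x,y,40],250); robot.servo_line([x,y,10],50); print(fz(),robot.observe()['tcp_pos'])
    grip(66/92); robot.servo_line([x,y,120],200)
    im=viewer.read_camera('wrist'); cv2.imwrite('pics/w1.png',im[:,:,::-1])
    print(robot.observe()['t'])
E
```

```text
picked 48 width 46.1 F [-0.3 -0.5 -2.1] t 8.45
46.3
[-0.3 -0.3 -0.6] [610.09154555 -89.88984533   9.92220069]
11.9417
```

Run:
```python
from h import *
robot.movep([560,-273,195],down(-.8))
im=viewer.read_camera('top'); cv2.imwrite('pics/top2.png',im[:,:,::-1])
for z in (12,30,46):
  for r in rings('top',im,zt=z):
    u=r['uv']
    if (z==46 and abs(u[0]-287)<15 and abs(u[1]-234)<15) or (z!=46 and r['sat']<40 and 330<u[0]<500): print(z,r)
```

```text
12 {'hole': (418.4, -259.5, 24.9), 'out': (418.7, -259.5, 37.9), 'da': np.float64(35.7), 'sat': 14, 'uv': (np.int64(412), np.int64(275))}
12 {'hole': (435.6, -130.8, 26.8), 'out': (435.4, -130.5, 45.1), 'da': np.float64(42.4), 'sat': 13, 'uv': (np.int64(362), np.int64(270))}
12 {'hole': (612.3, -89.5, 22.2), 'out': (611.6, -90.5, 54.4), 'da': np.float64(50.8), 'sat': 8, 'uv': (np.int64(343), np.int64(202))}Traceback (most recent call last):
  File "<stdin>", line 5, in <module>
  File "h.py", line 28, in rings
    Q=np.array([ray(cam,p,zt)[:2] for p in c[:,0].astype(float)],np.float32)
                ~~~^^^^^^^^^^
  File "h.py", line 7, in ray
    i=viewer.camera_info(cam); R=np.array(i['R']); c=-R.T@i['t']
ValueError: time passes only in moves, steps and waits
```

View pics/top2.png

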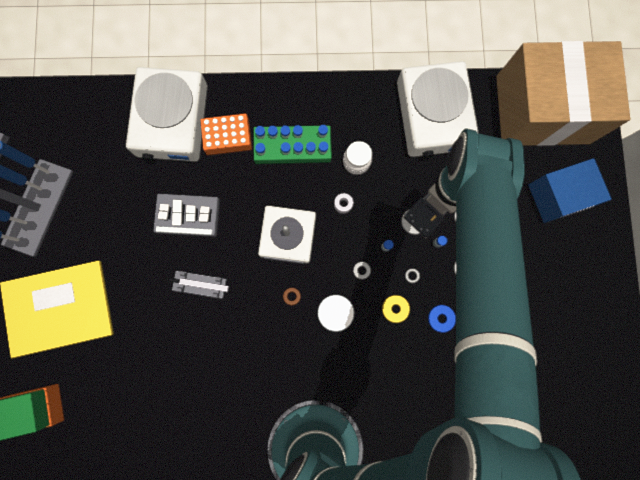

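The sleeve stands at (343,202) and the spindle is free at (286,231) on its dark disc (287,234). I'll cache the calibration, fit the disc, then pick ring68.

```bash
python3 - <<'E'
s=open('h.py').read()
s=s.replace("def w(cam,p):","_c={}\ndef info(cam):\n    if cam=='wrist': return viewer.camera_info(cam)\n    if cam not in _c: _c[cam]=viewer.camera_info(cam)\n    return _c[cam]\ndef w(cam,p):").replace("i=viewer.camera_info(cam); ","i=info(cam); ")
s+='''
def place(d,n,yaw):
    """ring on spindle above n rings already there"""
    o=down(yaw); robot.movep([*SP,195],o); a=wid()
    robot.servo_line([*SP,140],200)
    if abs(wid()-d)>4: print('LOST',a,wid()); return
    robot.servo_line([*SP,max(60,46+12*n+8)],80); print('down',wid(),fz(),robot.observe()['tcp_pos'].round(1))
    grip(min(1,(d+14)/92)); robot.hold(.2); robot.servo_line([*SP,195],250)
def find(d):
    im=viewer.read_camera('top'); cv2.imwrite('pics/last.png',im[:,:,::-1])
    r=[r for r in rings('top',im) if r['sat']<40 and r['out'][0]>280 and abs(r['da']-d)<4 and 20<r['hole'][2]<29
       and np.hypot(r['out'][0]-SP[0],r['out'][1]-SP[1])>65]
    print('find',d,[(q['out'],q['da']) for q in r]); return r
'''
open('h.py','w').write(s)
E
python3 - <<'E'
from h import *
im=cv2.imread('pics/top2.png')[:,:,::-1].copy()
g=im.max(2); m=np.zeros((480,640),np.uint8); m[205:265,258:318]=(g[205:265,258:318]<150)
n,l,st,ce=cv2.connectedComponentsWithStats(m)
k=l[245,287]; c=max(cv2.findContours((l==k).astype(np.uint8),0,cv2.CHAIN_APPROX_NONE)[0],key=len)
P=np.array([ray('top',p,46)[:2] for p in c[:,0].astype(float)],np.float32)
print('disc',cv2.fitEllipse(P))
ok=pick(560,-273,4,-.8,68)
print(ok)
E
```

```text
disc ((530.6337890625, 56.68729782104492), (78.53167724609375, 80.34110260009766), 99.11042022705078)
picked 68 width 65.4 F [ 0.6 -0.1 -3.2] t 17.1667
True
```

```bash
sed -i 's/^SP=.*/SP=(530.2,56.7)/' h.py
python3 - <<'E'
from h import *
place(68,0,-.8)
r=find(60)
cv2.imwrite('pics/w2.png',viewer.read_camera('wrist')[:,:,::-1])
print(robot.observe()['t'])
E
python3 - <<'E'
import cv2,numpy as np
cv2.imwrite('pics/c2.png',np.hstack([cv2.resize(cv2.imread('pics/last.png'),(400,300)),cv2.resize(cv2.imread('pics/w2.png'),(400,300))]))
E
```

```text
down 65.7 [ 0.6  0.4 -2.8] [530.7  56.8  60.5]
find 60 [((434.3, -397.7, 62.0), np.float64(59.7))]
21.4167
```

View pics/c2.png

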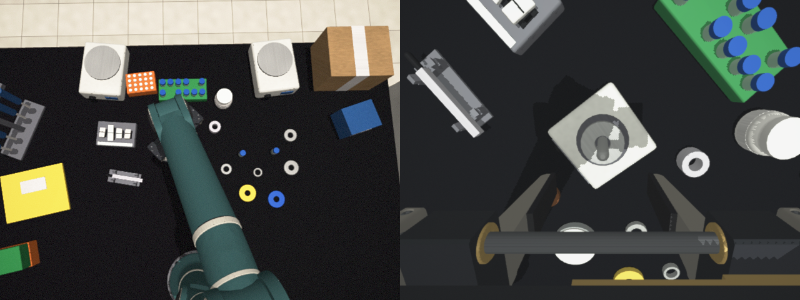

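Ring68 lies flat around the spindle (wrist half, about (600,140)), and ring60 is unmoved. Continuing.

```bash
cat > go.py <<'E'
from h import *
import sys
def do(d,n,yaw):
    r=find(d)
    if len(r)!=1: return False
    x,y,_=r[0]['out']
    if not pick(x,y,4,yaw,d): return False
    if place(d,n,yaw)is False: return False
    return len(find(d))==0
for d,n,yaw in eval(sys.argv[1]):
    if not do(d,n,yaw): print('STOP',d); break
cv2.imwrite('pics/wl.png',viewer.read_camera('wrist')[:,:,::-1]); print(robot.observe()['t'])
E
sed -i "s/wid()); return$/wid()); return False/" h.py
python3 go.py "[(60,1,-.8),(52,2,0)]"
```

```text
find 60 [((434.1, -397.8, 62.2), np.float64(59.8))]
picked 60 width 58.7 F [-0.1 -0.2 -2.3] t 27.05
down 58.6 [-0.7 -0.1 -1.5] [530.6  56.8  66.4]
find 60 []
find 52 [((569.5, -403.3, 54.5), np.float64(52.3)), ((611.6, -90.5, 54.4), np.float64(50.8))]
STOP 52
31.6917
```

```bash
sed -i "s/^    if len(r)!=1/    if d==52: r=[q for q in r if q['out'][1]<-250]\n    if len(r)!=1/; s/return len(find(d))==0/return d==52 or len(find(d))==0/" go.py
python3 go.py "[(52,2,0),(44,3,0)]"
python3 - <<'E'
import cv2,numpy as np
cv2.imwrite('pics/c3.png',np.hstack([cv2.resize(cv2.imread('pics/last.png'),(400,300)),cv2.resize(cv2.imread('pics/wl.png'),(400,300))]))
E
```

```text
find 52 [((569.5, -403.3, 54.5), np.float64(52.3)), ((611.6, -90.5, 54.4), np.float64(50.8))]
picked 52 width 50.0 F [-0.4  0.1 -1.4] t 37.3167
down 50.2 [-0.3 -0.2 -2.8] [530.5  57.   78.3]
find 44 []
STOP 44
41.7083
```

View pics/c3.png

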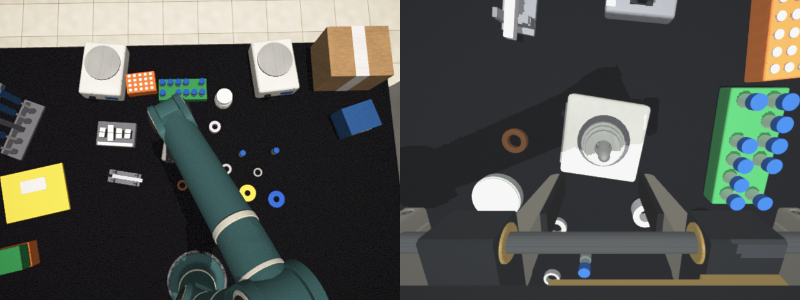

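The stack holds three nested rings (wrist half, (603,145)). Ring44 is partly hidden by the arm at (226,168), so I'll take a freer viewing pose with yaw -0.8.

```bash
sed -i "s/^    r=find(d)$/    robot.movep([SP[0],SP[1],195],down(-.8)); r=find(d)/" go.py
python3 go.py "[(44,3,-.8),(36,4,-.8)]"
```

```text
find 44 [((435.4, -131.1, 45.8), np.float64(43.5))]
picked 44 width 42.3 F [-0.6  0.3 -0.6] t 47.2167
down 42.6 [ 1.   0.7 -0.5] [530.4  57.   90. ]
find 44 []
find 36 [((418.7, -259.5, 37.9), np.float64(35.6))]
picked 36 width 34.0 F [-0.1 -0.2 -0.8] t 55.9583
down 34.3 [-0.3 -1.2  0.1] [530.1  57.  101.8]
find 36 []
59.525
```

Run:
```python
from h import *
im=viewer.read_camera('top'); sd=viewer.read_camera('side'); wi=viewer.read_camera('wrist')
print([(r['out'],r['hole'],r['da']) for r in rings('top',im,zt=30) if r['sat']<40 and 330<r['uv'][0]<500])
o=np.hstack([cv2.resize(sd[110:270,240:400],(400,400),interpolation=2),cv2.resize(wi[60:360,300:600],(400,400))])
cv2.imwrite('pics/c4.png',o[:,:,::-1])
```

```text
[((607.7, -89.1, 53.6), (608.4, -88.2, 21.9), np.float64(49.9))]
```

View pics/c4.png

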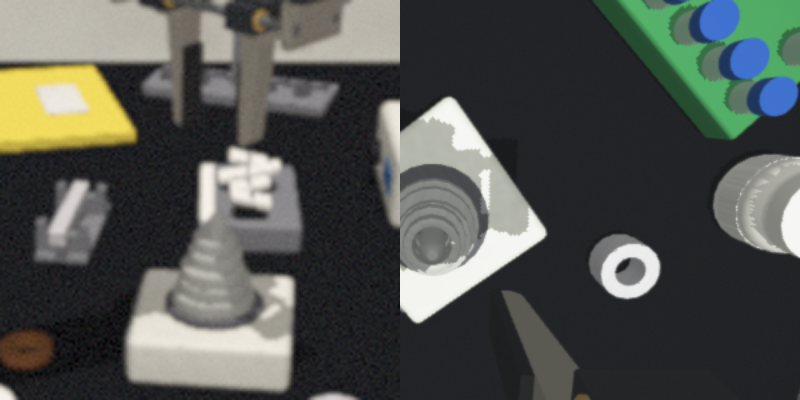

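The five rings form a clean descending cone on the spindle (side half, (212,265)). The sleeve stands at about (609,-89), and I'll put it on now.

Run:
```python
from h import *
if pick(609.5,-89.5,10,-.8,48):
    o=down(-.8); robot.movep([*SP,200],o); robot.servo_line([*SP,155],150)
    print(wid())
    if abs(wid()-48)<4:
        robot.servo_line([*SP,119],50); print(wid(),fz(),robot.observe()['tcp_pos'].round(1))
        grip(62/92); robot.hold(.2); robot.servo_line([*SP,210],200)
robot.movep([480,150,250],down(0))
im=viewer.read_camera('top'); sd=viewer.read_camera('side'); wi=viewer.read_camera('wrist')
print(robot.observe()['t'])
for c in ('top','side'):
    viewer.read_camera(c)
    for n in "stylus stylus_tip rest cradle bank pivot_long".split():
        for r in viewer.pinpoint(n,c)[:1]: print(c,n,round(r['confidence'],2),w(c,r['at']).round())
o=np.hstack([cv2.resize(sd[110:270,240:400],(400,400),interpolation=2),cv2.resize(wi,(400,400))])
cv2.imwrite('pics/c5.png',o[:,:,::-1])
```

```text
picked 48 width 47.3 F [ 0.6  0.4 -1.3] t 64.35
47.3
47.3 [ 0.1 -0.1 -0.9] [530.4  56.9 119.1]
68.3583
top stylus 0.83 [417. 280.  35.]
top stylus_tip 0.56 [423. 355.  32.]
top cradle 0.97 [411. 281.  34.]
top pivot_long 0.18 [528.  56.  42.]
side stylus 0.75 [411. 276.  35.]
side stylus_tip 0.64 [412. 285.   2.]
side rest 0.77 [411. 285.   1.]
side cradle 0.6 [413. 283.  31.]
side bank 0.71 [586. 316.  -0.]
side pivot_long 0.5 [592. 333.  47.]
```

View pics/c5.png

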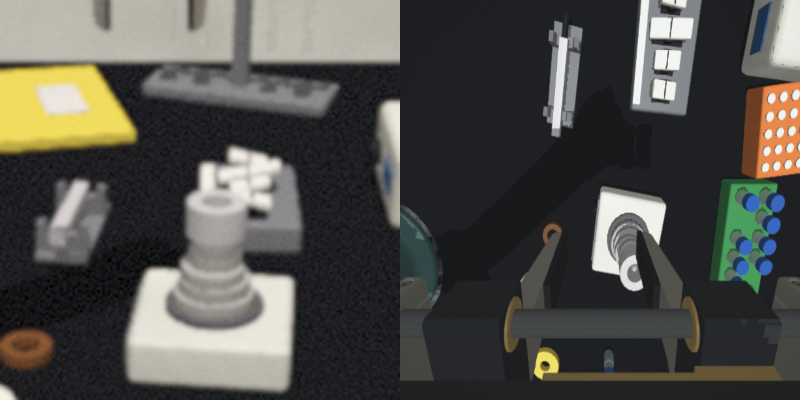

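The sleeve sits on top of the stack. The stylus bar lies centred at about (409.5, 280), tip at about (422, 355), direction 80°. Next I pick it up and tilt it tip-down over the long rocker's +x end.

```bash
cat >> h.py <<'E'
G=17.  # grasp depth behind TCP
def tilt(yaw,th):
    T=Rn.from_rotvec(down(yaw)).as_matrix(); x,y,z=T.T
    return np.c_[x*np.cos(th)+z*np.sin(th), y, z*np.cos(th)-x*np.sin(th)]
def tcp_for_tip(tip,yaw,th):
    T=tilt(yaw,th); return np.array(tip)+75*T[:,2]+G*T[:,0], Rn.from_matrix(T).as_rotvec()
ST=(409.5,280.2,-.173)
PIV=np.array([592.,332.]); BYAW=-.075
BX=np.array([np.cos(BYAW),np.sin(BYAW)]); PRESS=PIV+26*BX
TH=np.radians(35)
E
python3 - <<'E'
from h import *
p,o=tcp_for_tip([*PRESS,95],BYAW,TH); print(p,kin.ik(p,o)); assert kin.ik(p,o) is not None
x,y,yaw=ST
robot.movep([x,y,120],down(yaw)); grip(50/92); robot.servo_line([x,y,60],150); robot.servo_line([x,y,32-G],60)
print(fz(),robot.observe()['tcp_pos'].round(1)); grip(0,55); print(wid(),fz())
robot.servo_line([x,y,32-G+15],40); robot.servo_line([x,y,160],150); print(wid(),fz())
robot.movep(p+[0,0,60],o); robot.servo_line(p,100); print(wid(),robot.observe()['tcp_pos']-p,robot.observe()['t'])
im=viewer.read_camera('top'); sd=viewer.read_camera('side'); wi=viewer.read_camera('wrist')
q=np.hstack([cv2.resize(sd[100:240,260:400],(400,400),interpolation=2),cv2.resize(wi,(400,400))])
cv2.imwrite('pics/c6.png',q[:,:,::-1]); cv2.imwrite('pics/w6.png',wi[:,:,::-1]); cv2.imwrite('pics/t6.png',im[:,:,::-1])
print('expected tip px',px('side',np.array([*PRESS,95])),px('wrist',np.array([*PRESS,95])),px('top',np.array([*PRESS,95])))
for c in('side','wrist'):
    for n in('stylus_tip','pivot_long'):
        viewer.read_camera(c); print(c,n,[(round(r['confidence'],2),w(c,r['at']).round()) for r in viewer.pinpoint(n,c)[:2]])
E
```

```text
[612.59287301 259.06474505 124.09264797] [-0.32877651  0.9090598  -0.58772899  1.3239127   0.80535698  1.61110114
 -1.13471379]
[-0.6  0.1 -0. ] [409.6 280.5  15.1]
13.3 [ 0.  -1.   1.1]
13.5 [ 0.3 -0.1 -0.2]
13.7 [0.04850089 0.22832344 0.05955077] 75.4667
expected tip px [350.40509262 160.35065798] [323.15925237 155.98183757] [171.70047404 196.73349143]
side stylus_tip [(0.59, array([622., 333.,  95.]))]
side pivot_long [(0.55, array([594., 334.,  46.]))]
wrist stylus_tip [(0.82, array([618., 335.,  93.]))]
wrist pivot_long [(0.78, array([589., 332.,  47.]))]
```

View pics/c6.png

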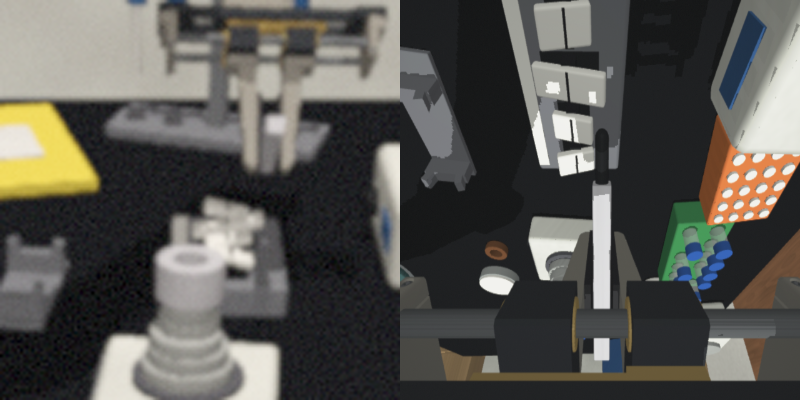

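The stylus is held firmly (13.7 mm) and its tip is where predicted (wrist px (320,156)), over the far end of the long rocker. Pressing down while watching the force.

Run:
```python
from h import *
f=lambda: np.mean([(robot.hold(.02),robot.observe()['contact_force'])[1] for _ in range(4)],0)
p,_=tcp_for_tip([*PRESS,68],BYAW,TH); robot.servo_line(p,80); f0=f()
for z in list(range(62,52,-3))+list(range(52,42,-1)):
    p,_=tcp_for_tip([*PRESS,z],BYAW,TH); robot.servo_line(p,25); d=f()-f0; print(z,d.round(1),robot.observe()['tcp_pos'][2]-p[2])
    if d[2]>6: break
robot.hold(.2)
p,_=tcp_for_tip([*PRESS,110],BYAW,TH); robot.servo_line(p,80); print(wid(),robot.observe()['t'])
wi=viewer.read_camera('wrist'); cv2.imwrite('pics/w7.png',cv2.resize(wi[0:320,160:480],(600,600))[:,:,::-1])
```

```text
62 [ 0.6 -0.2 -0. ] 0.053093555372370815
59 [ 0.1 -0.2  0.2] -0.024881390604249987
56 [-0.1 -0.  -0.1] -0.10347144518051721
53 [ 0.5 -0.4  0.3] -0.19133686790125637
52 [ 0.6 -0.2  0.2] 0.015300229150753353
51 [ 1.  -0.4  0.9] -0.020769076050541457
50 [ 1.1 -0.1  0.6] -0.05610608967170094
49 [0.9 0.1 0.6] -0.04850422486124728
48 [ 1.1 -0.6  1. ] -0.06771293095945907
47 [ 1.1 -0.2  0.4] -0.050495712138641125
46 [ 0.7 -0.9  2.3] 0.22171137873768032
45 [-0.2 -1.8  5.5] 0.7116711362765074
44 [-0.4 -2.1  7.4] 1.3763592579418713
13.6 82.0583
```

View pics/w7.png

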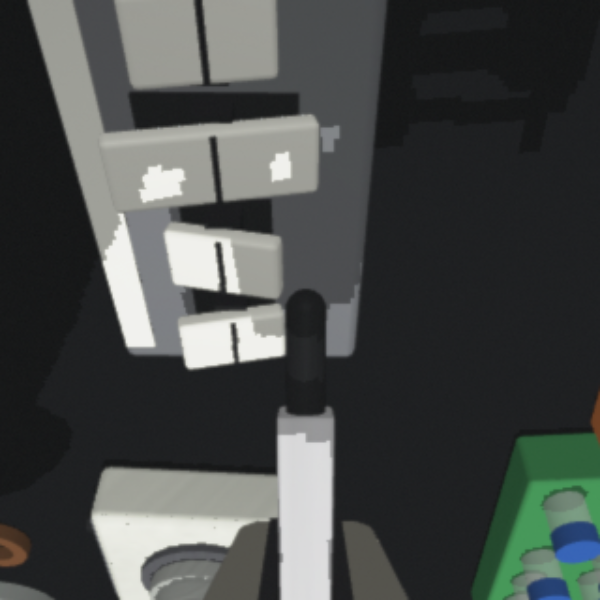

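The end stop was reached (7.4 N), and the rocker now slopes like its ON neighbour, with its stripe-side end raised. Returning the stylus.

Run:
```python
from h import *
x,y,yaw=ST
p,o=tcp_for_tip([*PRESS,170],BYAW,TH); robot.servo_line(p,150)
robot.movep([x,y,160],down(yaw)); print(wid(),fz())
im=viewer.read_camera('side'); 
robot.servo_line([x,y,60],120); robot.servo_line([x,y,32-G+2],40); print(wid(),fz())
robot.servo_line([x,y,32-G+.5],20); print(fz()); grip(50/92); robot.hold(.3); print(fz())
robot.servo_line([x,y,120],80); robot.movep([450,150,260],down(0))
wi=viewer.read_camera('wrist'); sd=viewer.read_camera('side'); tp=viewer.read_camera('top')
cv2.imwrite('pics/c8.png',np.hstack([cv2.resize(sd[130:270,230:370],(400,400),interpolation=2),cv2.resize(tp[180:310,140:310],(400,400),interpolation=2)])[:,:,::-1])
for c in('top','side'):
    viewer.read_camera(c)
    for n in('stylus','cradle','stylus_tip','sleeve'): print(c,n,[(round(r['confidence'],2),w(c,r['at']).round()) for r in viewer.pinpoint(n,c)[:1]])
hsv=cv2.cvtColor(tp,cv2.COLOR_RGB2HSV); m=((hsv[...,2]>150)&(hsv[...,1]<60)).astype(np.uint8)
for c in cv2.findContours(m,cv2.RETR_EXTERNAL,cv2.CHAIN_APPROX_NONE)[0]:
    if cv2.contourArea(c)>100:
        r=cv2.minAreaRect(c)
        if 150<r[0][0]<330 and 180<r[0][1]<310: print(r)
print(robot.observe()['t'])
```

```text
13.2 [0.1 0.3 0.3]
12.9 [ 0.3 -0.5 -0.2]
[-0.2  0.4  0.2]
[ 0.2 -0.2 -0.3]
top stylus [(0.56, array([418., 276.,  36.]))]
top cradle [(0.74, array([410., 282.,  33.]))]
top stylus_tip [(0.61, array([421., 355.,  35.]))]
top sleeve [(0.55, array([531.,  62., 120.]))]
side stylus [(0.67, array([413., 278.,  34.]))]
side cradle [(0.7, array([416., 282.,  30.]))]
side stylus_tip [(0.49, array([425., 359.,  33.]))]
side sleeve [(0.65, array([530.,  57., 119.]))]
((286.6091613769531, 233.68124389648438), (51.47776412963867, 51.27952194213867), 7.594643592834473)
((162.99998474121094, 211.0), (9.86393928527832, 15.782302856445312), 9.462322235107422)
((177.0675506591797, 208.5946044921875), (9.535140991210938, 18.577085494995117), 9.462322235107422)
89.9
```

View pics/c8.png

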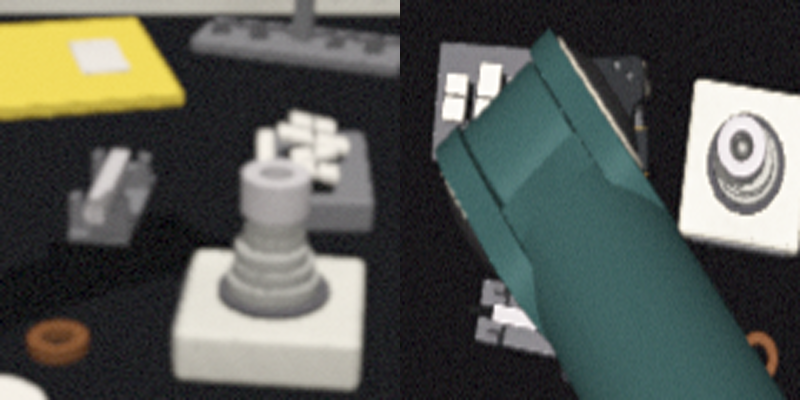

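The stack is intact (sleeve z≈120), but the arm hides the rest. I'll move it clear for a final check of the rest and bank.

Run:
```python
from h import *
robot.movep([450,-200,300],down(-.8))
tp=viewer.read_camera('top'); sd=viewer.read_camera('side')
cv2.imwrite('pics/c9.png',np.hstack([cv2.resize(sd[150:220,250:370],(400,233),interpolation=2),cv2.resize(tp[185:307,145:354],(400,233),interpolation=2)])[:,:,::-1])
hsv=cv2.cvtColor(tp,cv2.COLOR_RGB2HSV); m=((hsv[...,2]>150)&(hsv[...,1]<60)).astype(np.uint8)
for c in cv2.findContours(m,cv2.RETR_EXTERNAL,cv2.CHAIN_APPROX_NONE)[0]:
    if cv2.contourArea(c)>100:
        r=cv2.minAreaRect(c)
        if 150<r[0][0]<230 and 180<r[0][1]<310: print(np.round(r[0],1),np.round(r[1],1),round(r[2],1))
for n in('vial1','jar'):
    for c in('top','side'):
        viewer.read_camera(c); print(c,n,[(round(r['confidence'],2),w(c,r['at']).round()) for r in viewer.pinpoint(n,c)[:2]])
```

```text
[203.2 284.7] [48.6  7.4] 8.1
[183.5 229.9] [57.1  6. ] 3.4
[203.8 213.5] [ 9.2 16. ] 7.1
[190.1 213. ] [ 9.3 16.5] 4.1
[162.7 211.4] [ 9.8 16.7] 11.3
[176.5 212.1] [ 9.7 25.4] 10.0
top vial1 [(0.63, array([ 494., -196.,   -5.]))]
side vial1 [(0.87, array([ 496., -190.,   -0.])), (0.85, array([ 499., -326.,    0.]))]
top jar [(0.85, array([ 725., -129.,    1.])), (0.6, array([408., 283.,  32.]))]
side jar [(0.69, array([ 724., -125.,    4.]))]
```

View pics/c9.png

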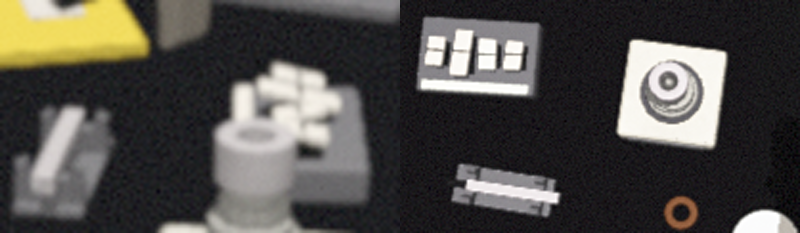

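The stylus is back at its start pixel (203.2, 284.7). The long rocker's image tilt changed from 2.5° to 10°, matching the two ON short rockers (7.1°, 11.3°; OFF one 4.1°). Vials and jar have not moved, so I'm handing in.

```bash
python3 -c "
from h import *
print(robot.observe()['t']); print(robot.job_done())"
```

```text
91.725
the job is handed in; nothing more can be done
None
```

I did the whole job and handed it in at t ≈ 92 s, well under the 210 s limit; no verdict was reported.

- **What I did:** I set the sleeve aside and threaded rings 68, 60, 52, 44 and 36 in that order (all five were present). I put the sleeve back on top, pressed the long rocker to its ON stop with the stylus tip (about 7 N), and laid the stylus back on its rest.
- **Stack:** the last pictures show a descending stack with the sleeve on top, its centre at z ≈ 120 mm against 121 expected.
- **Stylus:** it lies in the rest at its starting image position.
- **Rockers:** the long one now tilts in the image like the two ON short ones. In the picture the short ones look as they were set, though the image-angle reading for two of them (short1 and short3) changed by about 2° or can't be compared cleanly with the start. I judged all rocker states from pictures, as joint values can't be read.
- **Vials and jar:** the jar and both vials are at their original places. The top camera reported only one vial in the last check; the side camera saw both.
- **Look-ups that failed on the way:** one search for ring44 found nothing because the arm hid it, and one for ring52 also matched the sleeve. A different viewing pose and a position filter settled these.

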